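# Clear the check weights off the balance into their cases

## Task

The balance check is finished. Take the stack of four steel check weights off the balance pan one at a time, from the top down, and set each one gently, without dropping it, flat into the well of its own wooden case - the case whose round well fits it. Do not disturb the timer standing behind the balance.

Things in the scene. Friction and masses are not known exactly. Their poses are not given: they have to be found in the camera images.
- balance: White bench balance, 200 x 160 mm, fixed where it stands. Origin: under its middle, on the worktop; z up, x from its display side (nearest the robot) to its back. Its round bare-metal pan is 116 mm across; the pan's middle is 25 mm behind the origin (+x) and the pan's top 52 mm above the worktop.
- weight_50: Loose 50 g check weight, the smallest of four: a plain steel disc 20 mm in diameter and 20 mm high, top of the stack, on the 100 g weight. Origin: centre of its underside; z up through its axis, so its top is 20 mm above the origin. Take it across its diameter from above.
- weight_100: Loose 100 g check weight, the second smallest of four: a plain steel disc 29 mm in diameter and 20 mm high, second from the top, between the 50 g and the 200 g weight. Origin: centre of its underside; z up through its axis, so its top is 20 mm above the origin. Take it across its diameter from above.
- weight_200: Loose 200 g check weight, the second largest of four: a plain steel disc 40 mm in diameter and 20 mm high, third from the top, on the 500 g weight. Origin: centre of its underside; z up through its axis, so its top is 20 mm above the origin. Take it across its diameter from above.
- weight_500: Loose 500 g check weight, the largest of four: a plain steel disc 64 mm in diameter and 20 mm high, bottom of the stack, on the balance pan. Origin: centre of its underside; z up through its axis, so its top is 20 mm above the origin. Take it across its diameter from above.
- case_50: Open wooden case of the 50 g weight, the smallest of four: pale block 48 x 48 mm, 22 mm high, fixed, with one round green-floored well 27 mm across and 7 mm deep in the middle of its top. Origin: centre of its underside on the worktop, below the well's middle; z up; the well's floor is 15 mm above it. A seated weight stands 13 mm proud of the block.
- case_100: Open wooden case of the 100 g weight, the second smallest of four: pale block 56 x 56 mm, 22 mm high, fixed, with one round green-floored well 36 mm across and 7 mm deep in the middle of its top. Origin: centre of its underside on the worktop, below the well's middle; z up; the well's floor is 15 mm above it. A seated weight stands 13 mm proud of the block.
- case_200: Open wooden case of the 200 g weight, the second largest of four: pale block 66 x 66 mm, 22 mm high, fixed, with one round green-floored well 47 mm across and 7 mm deep in the middle of its top. Origin: centre of its underside on the worktop, below the well's middle; z up; the well's floor is 15 mm above it. A seated weight stands 13 mm proud of the block.
- case_500: Open wooden case of the 500 g weight, the largest of four: pale block 88 x 88 mm, 22 mm high, fixed, with one round green-floored well 71 mm across and 7 mm deep in the middle of its top. Origin: centre of its underside on the worktop, below the well's middle; z up; the well's floor is 15 mm above it. A seated weight stands 13 mm proud of the block.
- timer: Bystander: pale digital timer, loose, standing on its edge behind the balance and to its left; 24 mm deep, 72 mm wide, 60 mm high. Origin: centre of its underside; z up.
There are look-alikes about, which are no part of the job. What is shaped like the weight_100 but green or orange is not meant.

How it is judged (in metres and radians):
On the way, in this order (a step that is already met when the one before it is completed fails the run):
1. the 50 g weight is seated in its own case and let go (horizontal distance between weight_50 and case_50 below 0.007 m and z of weight_50 in the frame of case_50 between 0.012 and 0.018 m and angle between weight_50's own z axis and vertical below 0.06 rad and contact force between the fingers and weight_50 below 0.05 N), for 0.2 s.
2. the 100 g weight is seated in its own case and let go (horizontal distance between weight_100 and case_100 below 0.007 m and z of weight_100 in the frame of case_100 between 0.012 and 0.018 m and angle between weight_100's own z axis and vertical below 0.06 rad and contact force between the fingers and weight_100 below 0.05 N), for 0.2 s.
3. the 200 g weight is seated in its own case and let go (horizontal distance between weight_200 and case_200 below 0.007 m and z of weight_200 in the frame of case_200 between 0.012 and 0.018 m and angle between weight_200's own z axis and vertical below 0.06 rad and contact force between the fingers and weight_200 below 0.05 N), for 0.2 s.
4. the 500 g weight is seated in its own case and let go (horizontal distance between weight_500 and case_500 below 0.007 m and z of weight_500 in the frame of case_500 between 0.012 and 0.018 m and angle between weight_500's own z axis and vertical below 0.06 rad and contact force between the fingers and weight_500 below 0.05 N), for 0.2 s.
At the end, for the whole second after the job is handed in: Each of the four weights lies flat (within 0.06 rad) in the well of its own case, its axis within 7 mm of the well's middle and its underside within 3 mm of the well's floor, released and at rest; the timer still stands upright within 20 mm of where it stood (all of step 1 and all of step 2 and all of step 3 and all of step 4 and linear speed of each of weight_50, weight_100, weight_200, weight_500 below 0.02 m/s and angular speed of each of weight_50, weight_100, weight_200, weight_500 below 0.2 rad/s and distance of timer from where it was at the start of the episode below 0.02 m and angle between timer's own z axis and vertical below 0.15 rad); the robot touches nothing.
It fails at once if the timer is moved by more than 20 mm (distance of timer from where it was at the start of the episode above 0.02 m).
It fails at once if a weight falls freely (faster than 0.5 m/s without being held: a drop of over 12 mm) ((contact force between the fingers and weight_50 below 0.05 N and linear speed of weight_50 above 0.5 m/s) or (contact force between the fingers and weight_100 below 0.05 N and linear speed of weight_100 above 0.5 m/s) or (contact force between the fingers and weight_200 below 0.05 N and linear speed of weight_200 above 0.5 m/s) or (contact force between the fingers and weight_500 below 0.05 N and linear speed of weight_500 above 0.5 m/s)).
It fails at once if a weight is carried off with a smaller one still on it ((contact force between weight_50 and weight_100 above 0.1 N and distance of weight_100 from where it was at the start of the episode above 0.05 m) or (contact force between weight_100 and weight_200 above 0.1 N and distance of weight_200 from where it was at the start of the episode above 0.05 m) or (contact force between weight_200 and weight_500 above 0.1 N and distance of weight_500 from where it was at the start of the episode above 0.05 m)).
It also fails if it takes over 104 s, if anything falls off the work surface, if the arm or the gripper's body presses on something with over 40 N, if the wrist force passes 120 N, or if a joint passes its speed limit or range.

## Robot

A 6-joint arm with a two-finger parallel gripper is mounted at the origin on a cart in front of the work surface, level with it; the furniture and walls round the work are solid. World frame = base frame: x ahead of the robot, y to its left, z up, the work surface at z = 0. Lengths are in m, angles in degrees, forces in N, time in s.
With the tool pointing down it reaches from about 0.4 to 0.825 m from the base axis. Payload 7 kg.
Tool frame: the origin (TCP) lies midway between the tips of the shut fingers; the grasp point (between the pads) lies 19 mm behind it; z points along the fingers, y is the line along which they close (so a half turn about z gives the same grasp; the last joint's range is limited). The gripper opens to 88 mm and grips with 3 to 60 N. Pads are 19 mm wide; open, the fingers measure 130 mm over their backs; the gripper's body (78 mm by 193 mm) begins 47 mm behind the grasp point.
Start: joints at [-60.384, 20.546, 0.682, 0, -70.136, -16.507], TCP at [0.153, -0.657, 0.202] pointing down, gripper open.
Joint ranges: [-176.03, 176.03], [-82.01, 121.73], [-58.28, 71.71], [-173.87, 95.51], [-174.79, -0.11], [-173.66, 173.66]. Speed limits (degrees/s): [136.94, 136.94, 172.46, 180, 180, 180].

## Interface

Orientations are given as [roll, pitch, yaw] about the fixed x, y, z axes, in that order (R = Rz(yaw) Ry(pitch) Rx(roll)).
In Python, from plant import ctrl gives the robot as it stands. The module is installed in compiled form; this text tells all that it offers.
- The arm moves only by the tool play_rows, never from a script. Its argument "commands" is a list that holds one entry, the list of rows, each a list of 7 numbers: the turn, a rotation vector about the tool's x, y, z in rad, then the shift along the tool's x, y, z in cm, then the finger opening in cm, from 0 to 8.76. In form: [[[ax, ay, az, x, y, z, grip], ...]]. A call has 1 to 8 rows; each row is the pose to reach, as a shift and turn from the pose commanded when the call began, along the tool's axes at that moment; what a row does not reach only later rows make up. A row lasts 1/12 s, in which the tool goes at most 41.7 mm and 7.16 degrees, less where a joint would pass 70% of its speed; a pose out of reach is approached as far as the arm can. A call with a gripper value outside its range is refused whole. The fingers move at their own pace and stop on an object; the grip force is fixed at half the most. Time passes only in rows, so rows that repeat a pose let the fingers close. It gives the time, the measured TCP pose, the force, the opening and the grip force at its end, in the units of the state.
- ctrl.get_obs(): the state, without advancing time (a new reading comes with each control period).
- ctrl.snapshot(name): name is "side" or "top" or "wrist"; returns a dict with "color" (480x640x3 uint8, red, green, blue), "camera_matrix" (3x3 intrinsics, pixels), "origin" and "rotation" of the camera in the world; the wrist camera has in their place "hand_eye" (4x4, takes a point from camera to tool coordinates, whose origin is the TCP and whose axes are the flange's). Camera axes: x right, y down, z forward; pixel columns grow to the right and rows downward; lengths in m; the calibration is good to about 2 mm. A picture is of the moment at which its call begins: read the wrist's pose just before it. There is no depth.
- ctrl.close_job(): hands the job in; it is judged then, once.
Trained networks look in a picture, given as the dict that the camera call returned (one of the last four; its "shot" number tells which), for a name from the list of things; names that differ only in an ending like _2 or _b are one class to them, and where a whole thing is asked for, a point or a joint stands for the part that bears it (a point fixed in the world has none). Each returns a list of dicts, best first, with "conf" (0 to 1); they miss things now and then, are a little off and sometimes report something else, mostly with a low value. They report only what shows in the picture. A call takes as long as a camera call. They do not tell look-alikes from the thing itself.
- ctrl.find_in(picture, name): "bbox" ([left, top, width, height] in pixels, round what is visible of it).
The state is a dict: "clock": time; "joint_pos": joint angles; "qvel": joint speeds; "tau": joint torques, N m; "tool_pos": TCP position; "orientation": TCP orientation; "force": force on the tool from outside, world axes, zero at the start; "moment": the same for the moment, N m; "opening": finger opening in m; "gripper_force": force on a finger pad.
Only numpy, scipy, OpenCV 4.12 (cv2) and the standard library are available. Lean on these libraries where they do the work, as an engineer would, in place of code of your own. Each camera call takes 0.05 s, during which the arm holds its last target. There are 200 camera calls.

## Working session

There is one attempt and no reset: what is moved stays moved. The work goes in short steps, Python scripts to look and compute and a tool call to move; the robot and the scene stay as the last step left them, time stands still between calls to the robot, and variables do not carry over. Pictures are saved under pics/ and viewed, at most 14 in all, crops included, and the job is handed in when it is done.

Besides the shell and the picture viewer there is one more tool, called after "Emit:" in YAML: its name, and indented under it one key for each argument. play_rows: Moves the arm, as the interface text tells. Its arguments: {"type":"object","properties":{"commands":{"type":"array","items":{"type":"array","items":{"type":"array","items":{"type":"number"}}}}},"required":["commands"]}

```bash
mkdir -p pics
cat > h.py <<'E'
import numpy as np, cv2
from plant import ctrl
from scipy.spatial.transform import Rotation as R
def ray(s,u,v,z,o=None):
    K=s["camera_matrix"]
    if "origin" in s: C=np.array(s["origin"]);Rm=np.array(s["rotation"])
    else:
        H=np.array(s["hand_eye"]);Rt=R.from_euler('xyz',o["orientation"],degrees=True).as_matrix()
        C=Rt@H[:3,3]+np.array(o["tool_pos"]);Rm=Rt@H[:3,:3]
    d=Rm@np.linalg.inv(K)@[u,v,1]
    return C+d*(z-C[2])/d[2]
E
python3 - <<'E'
from h import *
o=ctrl.get_obs();print(o)
T={'case_50':.022,'case_100':.022,'case_200':.022,'case_500':.022,'weight_50':.132,'weight_100':.112,'weight_200':.092,'weight_500':.072,'timer':.06,'balance':.04}
for c in ('top','side'):
    s=ctrl.snapshot(c);cv2.imwrite(f'pics/{c}.png',s['color'][...,::-1])
    print(c,s['origin'],s['camera_matrix'].tolist() if hasattr(s['camera_matrix'],'tolist') else s['camera_matrix'],np.round(s['rotation'],3).tolist())
    for n in T:
        for d in ctrl.find_in(s,n)[:5]:
            b=d['bbox'];print(n,np.round(d['conf'],2),np.round(b).tolist(),np.round(ray(s,b[0]+b[2]/2,b[1]+b[3]/2,T[n]),3)[:2])
E
```

```text
{'clock': 0.0, 'joint_pos': array([-6.03849018e+01,  2.05895574e+01,  6.34174075e-01, -1.97379682e-02,
       -7.01331034e+01, -1.65088981e+01]), 'qvel': array([-0.0603346 , -0.00201109, -0.07653102, -0.02878027, -0.04210168,
       -0.03553191]), 'tau': array([ 8.14086507e-04, -5.82710409e+01,  2.93052667e+01,  6.99704647e+00,
        6.83742706e-03, -1.62142242e-04]), 'tool_pos': array([ 0.15294255, -0.65692317,  0.20094813]), 'orientation': array([ 1.79909888e+02, -7.35703612e-03, -1.66900516e+02]), 'force': array([-0.05572543,  0.40946694, -0.15390277]), 'moment': array([-0.00628254,  0.01889864, -0.02176507]), 'gripper_force': 0.0, 'opening': 0.08765838622186822}
top [0.37584517 0.1477139  0.98501077] [[504.4813789857095, 0.0, 315.51411528845347], [0.0, 504.4813789857095, 243.39976482852921], [0.0, 0.0, 1.0]] [-168.131, -0.073, -79.46]Traceback (most recent call last):
  File "<stdin>", line 9, in <module>
  File "h.py", line 11, in ray
    return C+d*(z-C[2])/d[2]
                        ~^^^
IndexError: invalid index to scalar variable.
```

```bash
sed -i "s/Rm=np.array(s\[\"rotation\"\])/Rm=R.from_euler('xyz',s['rotation'],degrees=True).as_matrix()/" h.py
python3 - <<'E'
from h import *
T={'case_50':.022,'case_100':.022,'case_200':.022,'case_500':.022,'weight_50':.132,'weight_100':.112,'weight_200':.092,'weight_500':.072,'timer':.06,'balance':.04}
for c in ('top','side'):
    s=ctrl.snapshot(c);cv2.imwrite(f'pics/{c}.png',s['color'][...,::-1])
    print(c,s['origin'],s['rotation'])
    for n in T:
        for d in ctrl.find_in(s,n)[:5]:
            b=d['bbox'];print(n,np.round(d['conf'],2),np.round(b).tolist(),np.round(ray(s,b[0]+b[2]/2,b[1]+b[3]/2,T[n]),3)[:2])
s=ctrl.snapshot('wrist');print(s['hand_eye'],s['camera_matrix'])
E
```

```text
top [0.37584517 0.1477139  0.98501077] [-1.68130562e+02 -7.25823867e-02 -7.94601253e+01]
case_50 0.94 [224.0, 201.0, 42.0, 40.0] [0.593 0.327]
case_50 0.93 [264.0, 314.0, 32.0, 29.0] [0.402 0.219]
case_50 0.63 [261.0, 226.0, 60.0, 52.0] [0.549 0.228]
case_50 0.58 [187.0, 264.0, 39.0, 34.0] [0.464 0.376]
case_100 0.94 [224.0, 201.0, 42.0, 40.0] [0.593 0.327]
case_100 0.93 [264.0, 314.0, 32.0, 29.0] [0.402 0.219]
case_100 0.63 [261.0, 226.0, 60.0, 52.0] [0.549 0.228]
case_100 0.58 [187.0, 264.0, 39.0, 34.0] [0.464 0.376]
case_200 0.94 [224.0, 201.0, 42.0, 40.0] [0.593 0.327]
case_200 0.93 [264.0, 314.0, 32.0, 29.0] [0.402 0.219]
case_200 0.63 [261.0, 226.0, 60.0, 52.0] [0.549 0.228]
case_200 0.58 [187.0, 264.0, 39.0, 34.0] [0.464 0.376]
case_500 0.94 [224.0, 201.0, 42.0, 40.0] [0.593 0.327]
case_500 0.93 [264.0, 314.0, 32.0, 29.0] [0.402 0.219]
case_500 0.63 [261.0, 226.0, 60.0, 52.0] [0.549 0.228]
case_500 0.58 [187.0, 264.0, 39.0, 34.0] [0.464 0.376]
weight_50 0.88 [359.0, 280.0, 33.0, 32.0] [0.482 0.062]
weight_50 0.67 [396.0, 197.0, 17.0, 15.0] [0.65  0.039]
weight_50 0.63 [367.0, 
[... 3084 characters left out ...]
0, 19.0, 15.0] [0.508 0.081]
weight_500 0.72 [298.0, 279.0, 26.0, 22.0] [0.497 0.064]
weight_500 0.69 [413.0, 277.0, 15.0, 18.0] [ 0.65  -0.019]
timer 0.66 [363.0, 214.0, 24.0, 41.0] [0.674 0.127]
timer 0.39 [301.0, 272.0, 20.0, 16.0] [0.515 0.093]
balance 0.86 [223.0, 265.0, 159.0, 127.0] [0.46  0.029]
[[ 9.10327004e-04 -9.66006090e-01 -2.58517708e-01  6.93694759e-02]
 [ 9.99999416e-01  7.28999662e-04  7.97269793e-04 -4.06319304e-04]
 [-5.81708154e-04 -2.58518283e-01  9.66006190e-01 -1.83737416e-01]
 [ 0.00000000e+00  0.00000000e+00  0.00000000e+00  1.00000000e+00]] [[333.71112377   0.         316.02505643]
 [  0.         333.71112377 236.78192065]
 [  0.           0.           1.        ]]
```

View pics/top.png

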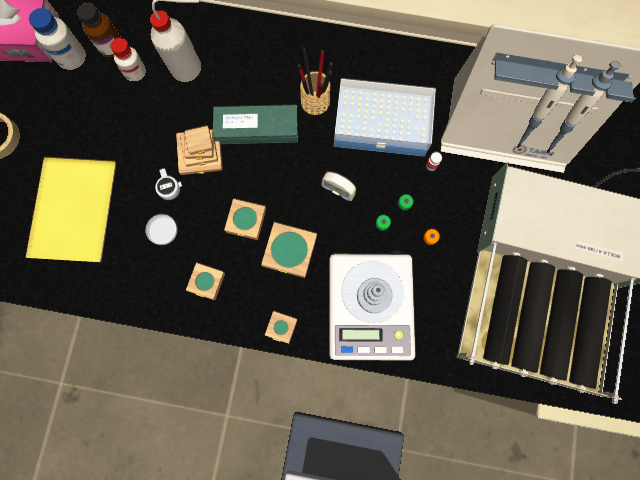

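View pics/side.png

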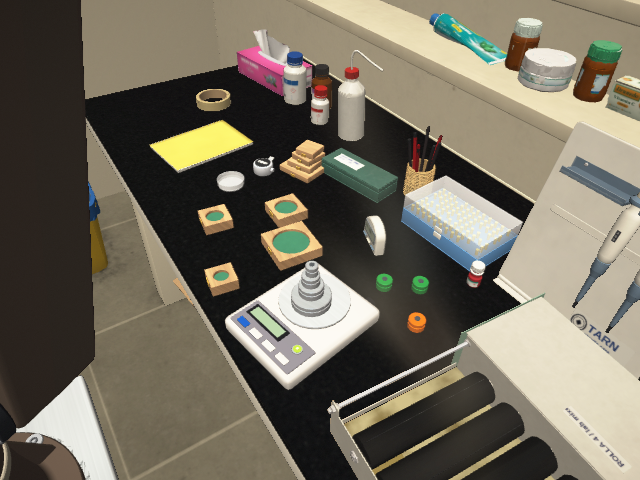

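Emit:
play_rows:
  commands:
    - [[0, 0, 0.115, 0, 0, -4, 8], [0, 0, 0.2286, 0, 0, -8, 8], [0, 0, 0.2286, 0, 0, -12, 8], [0, 0, 0.2286, 0, 0, -16, 8], [0, 0, 0.2286, 0, 0, -18, 8], [0, 0, 0.2286, 0, 0, -18, 8]]

```text
clock: 1.75
tool_pos: [0.1531, -0.6591, 0.3887]
orientation: [-179.5, 0.2, -180.0]
force: [-0.5, 0.3, -0.2]
opening: 0.0798
gripper_force: 0.0
```

Emit:
play_rows:
  commands:
    - [[0, 0, 0, -1.6, 3.7, 0, 8], [0, 0, 0, -3.2, 7.4, 0, 8], [0, 0, 0, -4.8, 11.1, 0, 8], [0, 0, 0, -6.4, 14.8, 0, 8], [0, 0, 0, -8, 18.5, 0, 8], [0, 0, 0, -9.6, 22.2, 0, 8], [0, 0, 0, -11.2, 25.9, 0, 8], [0, 0, 0, -12.8, 29.6, 0, 8]]

```text
clock: 2.42
tool_pos: [0.281, -0.3595, 0.3817]
orientation: [180.0, 0.0, 180.0]
force: [1.5, 0.8, 0.1]
opening: 0.0797
gripper_force: 0.0
```

Emit:
play_rows:
  commands:
    - [[0, 0, 0, -1.6, 3.7, 0, 8], [0, 0, 0, -3.2, 7.4, 0, 8], [0, 0, 0, -4.8, 11.1, 0, 8], [0, 0, 0, -6.4, 14.8, 0, 8], [0, 0, 0, -8, 18.5, 0, 8], [0, 0, 0, -9.6, 22.2, 0, 8], [0, 0, 0, -11.2, 25.9, 0, 8], [0, 0, 0, -12.8, 29.6, 0, 8]]

```text
clock: 3.08
tool_pos: [0.4089, -0.0633, 0.3821]
orientation: [180.0, 0.1, -180.0]
force: [1.4, -0.9, -0.4]
opening: 0.0805
gripper_force: 0.0
```

Emit:
play_rows:
  commands:
    - [[0, 0, 0, -1, 4, 0, 8], [0, 0, 0, -2, 8, 0, 8], [0, 0, 0, -3, 12, 0, 8], [0, 0, 0, -4, 16, 0, 8], [0, 0, 0, -4, 18, 0, 8], [0, 0, 0, -4, 18, 0, 8], [0, 0, 0, -4, 18, 0, 8]]

```text
clock: 3.67
tool_pos: [0.4487, 0.1158, 0.3812]
orientation: [-180.0, -0.1, -179.8]
force: [-0.5, 0.0, -0.1]
opening: 0.08
gripper_force: 0.0
```

Run:
```python
from h import *
o=ctrl.get_obs();print(o['clock'],o['tool_pos'],o['orientation'],o['joint_pos'])
s=ctrl.snapshot('wrist');cv2.imwrite('pics/w1.png',s['color'][...,::-1])
hsv=cv2.cvtColor(s['color'],cv2.COLOR_RGB2HSV)
m=cv2.inRange(hsv,(70,80,60),(95,255,255))
n,l,st,ce=cv2.connectedComponentsWithStats(m)
for i in range(1,n):
    if st[i,4]>80:
        a=ray(s,*ce[i],.015,o);x,y,w,h=st[i,:4];print(st[i].tolist(),np.round(a,4))
```

```text
3.6667 [0.44871526 0.11575429 0.38120581] [-1.79955805e+02 -6.39518410e-02 -1.79845135e+02] [ 3.89094031e+01 -3.90236916e+00 -5.76148231e+00 -5.57099819e-03
 -8.82184240e+01 -1.28754337e+02]
[373, 157, 16, 16, 195] [0.405  0.2194 0.015 ]
[467, 192, 20, 20, 305] [0.4645 0.3822 0.015 ]
[365, 236, 39, 37, 1155] [0.556 0.233 0.015]
[431, 268, 21, 19, 239] [0.5957 0.3382 0.015 ]
```

View pics/w1.png

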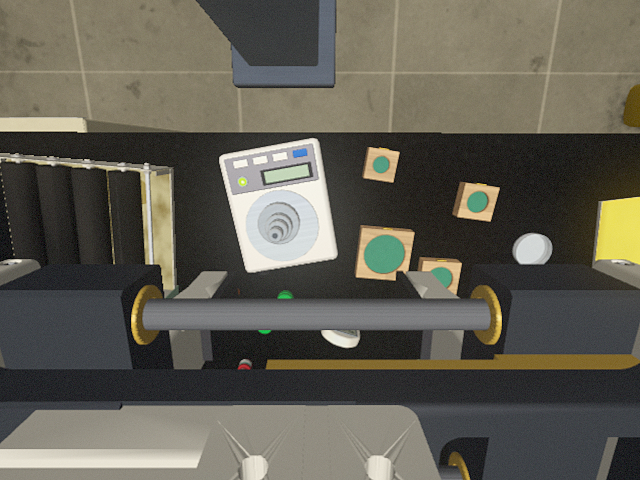

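Create tour.py:
```python
from h import *
import sys
n=sys.argv[1]
o=ctrl.get_obs();s=ctrl.snapshot('wrist');cv2.imwrite(f'pics/t_{n}.png',s['color'][...,::-1])
print(np.round(o['tool_pos'],4),np.round(o['orientation'],2))
m=cv2.inRange(cv2.cvtColor(s['color'],cv2.COLOR_RGB2HSV),(70,80,60),(95,255,255))
k,l,st,ce=cv2.connectedComponentsWithStats(m)
for i in range(1,k):
    if st[i,4]>150:
        c=max(cv2.findContours((l==i).astype('uint8'),cv2.RETR_EXTERNAL,cv2.CHAIN_APPROX_NONE)[0],key=len)[:,0]
        P=np.array([ray(s,*p,.0185,o)[:2] for p in c]);(x,y),r=cv2.minEnclosingCircle((P*1000).astype('float32'))
        print(np.round(ce[i]),np.round(ray(s,*ce[i],.0185,o),4)[:2],'circ',round(x,1),round(y,1),round(2*r,1))
```

```text
(no output)
```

Emit:
play_rows:
  commands:
    - [[0, 0, 0, -1, 3.7, 1.6, 8], [0, 0, 0, -2, 7.4, 3.2, 8], [0, 0, 0, -2.5, 10.3, 5, 8], [0, 0, 0, -2.5, 10.3, 8, 8], [0, 0, 0, -2.5, 10.3, 8, 8], [0, 0, 0, -2.5, 10.3, 8, 8], [0, 0, 0, -2.5, 10.3, 8, 8]]

```text
clock: 4.3
tool_pos: [0.4746, 0.2166, 0.3039]
orientation: [180.0, 0.1, 179.9]
force: [-0.9, -0.1, 1.4]
opening: 0.0799
gripper_force: 0.0
```

```bash
python3 tour.py c50
```

```text
[0.4746 0.2166 0.3039] [1.7997e+02 1.1000e-01 1.7995e+02]
[317. 147.] [0.4049 0.2185] circ 405.0 218.4 25.6
[433. 190.] [0.464  0.3804] circ 464.3 380.3 33.8
[327. 252.] [0.5547 0.2321] circ 555.5 231.9 68.6
[387. 281.] [0.6001 0.3243] circ 600.0 329.0 44.0
```

Emit:
play_rows:
  commands:
    - [[0, 0, 0, -1.4, 3.8, 0, 8], [0, 0, 0, -2.8, 7.6, 0, 8], [0, 0, 0, -4.2, 11.4, 0, 8], [0, 0, 0, -6, 15, 0, 8], [0, 0, 0, -6, 16.3, 0, 8], [0, 0, 0, -6, 16.3, 0, 8], [0, 0, 0, -6, 16.3, 0, 8]]

```text
clock: 4.93
tool_pos: [0.5344, 0.3808, 0.303]
orientation: [180.0, 0.1, -180.0]
force: [-0.4, -0.5, -0.6]
opening: 0.0799
gripper_force: 0.0
```

```bash
python3 tour.py c100
```

```text
[0.5344 0.3808 0.303 ] [ 1.7996e+02  6.0000e-02 -1.7998e+02]
[191.  99.] [0.4049 0.2179] circ 404.9 218.0 25.3
[315. 147.] [0.4642 0.3798] circ 464.4 380.0 34.5
[211. 212.] [0.5547 0.2318] circ 555.4 231.9 69.0
[281. 243.] [0.6004 0.3303] circ 600.8 330.3 44.9
[284. 352.] [0.7824 0.3295] circ 790.9 334.2 158.6
```

Emit:
play_rows:
  commands:
    - [[0, 0, 0, -3.9, -1.3, 0, 8], [0, 0, 0, -7.8, -2.6, 0, 8], [0, 0, 0, -11.7, -3.9, 0, 8], [0, 0, 0, -13.1, -4.4, 0, 8], [0, 0, 0, -13.1, -4.4, 0, 8], [0, 0, 0, -13.1, -4.4, 0, 8], [0, 0, 0, -13.1, -4.4, 0, 8]]

```text
clock: 5.57
tool_pos: [0.6647, 0.3358, 0.3034]
orientation: [179.9, 0.1, 180.0]
force: [-0.1, 0.6, -0.4]
opening: 0.0799
gripper_force: 0.0
```

```bash
python3 tour.py c200
```

```text
[0.6647 0.3358 0.3034] [1.7994e+02 7.0000e-02 1.7996e+02]
[351.  39.] [0.4637 0.3801] circ 464.3 380.0 34.4
[237. 115.] [0.5547 0.2318] circ 555.4 232.0 69.4
[312. 151.] [0.6003 0.3304] circ 600.6 330.5 45.4
[ 97. 219.] [0.6949 0.0226] circ 696.2 24.2 35.3
[312. 278.] [0.7854 0.3306] circ 786.9 330.4 146.6
```

Emit:
play_rows:
  commands:
    - [[0, 0, 0, 1.4, -3.8, 0, 8], [0, 0, 0, 2.8, -7.6, 0, 8], [0, 0, 0, 4, -10.5, 0, 8], [0, 0, 0, 4, -10.5, 0, 8], [0, 0, 0, 4, -10.5, 0, 8], [0, 0, 0, 4, -10.5, 0, 8]]

```text
clock: 6.12
tool_pos: [0.6244, 0.2321, 0.3033]
orientation: [179.9, 0.1, -180.0]
force: [0.8, 0.4, 0.5]
opening: 0.0801
gripper_force: 0.0
```

```bash
python3 tour.py c500
```

```text
[0.6244 0.2321 0.3033] [ 1.7992e+02  1.0000e-01 -1.7995e+02]
[305.  21.] [0.4047 0.2184] circ 404.4 218.4 25.2
[431.  74.] [0.4639 0.3803] circ 463.9 380.4 34.3
[316. 147.] [0.5548 0.2321] circ 555.4 231.9 69.4
[387. 181.] [0.6002 0.3305] circ 600.6 330.6 45.0
```

Emit:
play_rows:
  commands:
    - [[0, 0, 0, 1.6, -3.8, 0, 8], [0, 0, 0, 3.2, -7.6, 0, 8], [0, 0, 0, 4.8, -11.4, 0, 8], [0, 0, 0, 6.4, -15.2, 0, 8], [0, 0, 0, 7.2, -16.6, 0, 8], [0, 0, 0, 7.2, -16.6, 0, 8], [0, 0, 0, 7.2, -16.6, 0, 8]]

```text
clock: 6.75
tool_pos: [0.553, 0.0658, 0.3023]
orientation: [180.0, 0.1, 180.0]
force: [0.5, 0.1, 0.5]
opening: 0.0799
gripper_force: 0.0
```

```bash
python3 tour.py stack
python3 - <<'E'
from h import *
o=ctrl.get_obs();s=ctrl.snapshot('wrist');cv2.imwrite('pics/stack2.png',cv2.resize(s['color'][60:260,210:430,::-1],None,fx=3,fy=3,interpolation=cv2.INTER_CUBIC))
for d in ctrl.find_in(s,'weight_50')[:8]:
    b=d['bbox'];print(np.round(d['conf'],2),np.round(b,1).tolist(),[np.round(ray(s,b[0]+b[2]/2,b[1]+b[3]/2,z,o),4)[:2].tolist()+[round(b[2]*(o['tool_pos'][2]+.184-z)/333*1000)] for z in (.132,.112,.092,.072)])
E
```

```text
[0.553  0.0658 0.3023] [1.7997e+02 5.0000e-02 1.8000e+02]
[435.  84.] [0.4046 0.2191] circ 404.9 218.8 25.1
[551. 132.] [0.4639 0.3807] circ 464.0 380.6 33.8
[434. 199.] [0.5545 0.2323] circ 555.4 232.2 68.8
[499. 231.] [0.6002 0.3308] circ 600.5 330.8 44.6
0.88 [277.6, 276.7, 19.1, 17.2] [[0.6361, 0.0335, 20], [0.6447, 0.0317, 21], [0.6533, 0.0298, 23], [0.6619, 0.028, 24]]
0.86 [301.4, 245.8, 20.6, 24.9] [[0.6035, 0.0616, 22], [0.6103, 0.0613, 23], [0.617, 0.0611, 24], [0.6238, 0.0608, 26]]
0.85 [301.3, 146.5, 20.2, 19.1] [[0.4926, 0.0615, 21], [0.4931, 0.0612, 23], [0.4936, 0.061, 24], [0.4941, 0.0607, 25]]
0.81 [283.4, 125.0, 53.8, 54.2] [[0.4887, 0.0604, 57], [0.4889, 0.06, 60], [0.4892, 0.0597, 64], [0.4895, 0.0594, 67]]
0.65 [234.7, 243.6, 21.0, 19.1] [[0.5977, -0.0123, 22], [0.6041, -0.0167, 24], [0.6105, -0.0212, 25], [0.6169, -0.0256, 26]]
0.63 [295.8, 135.3, 34.6, 35.7] [[0.4897, 0.0632, 37], [0.49, 0.0631, 39], [0.4904, 0.0629, 41], [0.4907, 0.0628, 43]]
0.52 [299.8, 141.4, 27.1, 25.4] [[0.4907, 0.0635, 29], [0.491, 0.0634, 30], [0.4914, 0.0632, 32], [0.4918, 0.0631, 34]]
0.52 [408.8, 58.1, 51.2, 47.3] [[0.4219, 0.1817, 54], [0.4184, 0.1882, 57], [0.4149, 0.1947, 61], [0.4114, 0.2013, 64]]
```

View pics/stack2.png

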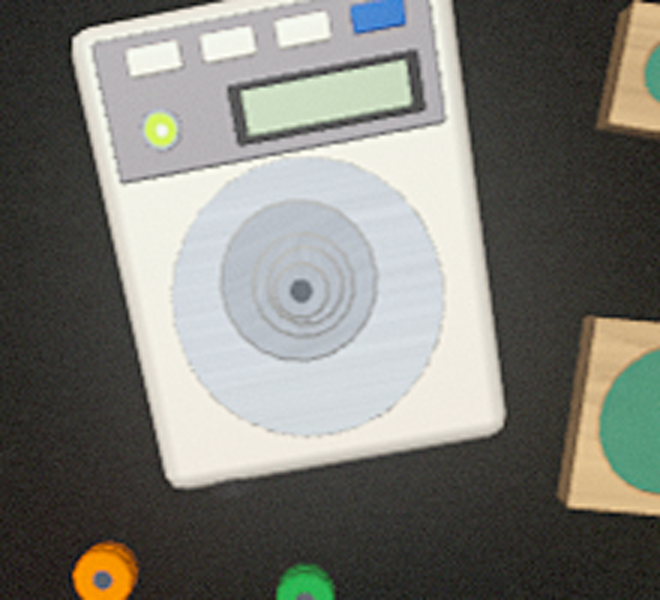

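```bash
cat > dot.py <<'E'
from h import *
import sys
# dark dot on a weight's top at height z, near expected world xy
def dot(z,x,y,save=None):
    o=ctrl.get_obs();s=ctrl.snapshot('wrist')
    g=cv2.cvtColor(s['color'],cv2.COLOR_RGB2GRAY)
    if save: cv2.imwrite(save,s['color'][...,::-1])
    print('tcp',np.round(o['tool_pos'],4),np.round(o['orientation'],2),'open',round(o['opening'],4))
    c=cv2.HoughCircles(g,cv2.HOUGH_GRADIENT,1,5,param1=80,param2=12,minRadius=6,maxRadius=60)
    for q in (c[0] if c is not None else []):
        p=ray(s,q[0],q[1],z,o)
        if np.hypot(p[0]-x,p[1]-y)<.012: print('circ',q,np.round(p,4)[:2])
    k,l,st,ce=cv2.connectedComponentsWithStats((g<120).astype('uint8'))
    for i in range(1,k):
        p=ray(s,*ce[i],z,o)
        if 6<st[i,4]<400 and np.hypot(p[0]-x,p[1]-y)<.012: print('dot',np.round(ce[i],1),st[i,4],np.round(p,4)[:2])
dot(*map(float,sys.argv[1:4]),*sys.argv[4:])
E
python3 dot.py .132 .493 .061
```

```text
tcp [0.5534 0.0669 0.3014] [-1.7999e+02 -3.0000e-02 -1.7992e+02] open 0.08
circ [309.5 153.5  26.8] [0.49   0.0599]
circ [310.5 148.5  22.1] [0.4851 0.0609]
circ [304.5 149.5  21.6] [0.4861 0.0548]
circ [303.5 156.5  21. ] [0.493  0.0537]
circ [314.5 165.5  14.1] [0.5021 0.065 ]
circ [311.5 159.5  13.4] [0.496  0.0619]
circ [316.5 160.5   9.6] [0.497  0.0671]
circ [319.5 151.5   7.4] [0.488  0.0702]
circ [320.5 156.5   7.4] [0.493  0.0712]
circ [305.5 163.5   8.2] [0.5001 0.0557]
circ [315.5 154.5   8.2] [0.491  0.0661]
dot [309.5 156.5] 31 [0.493  0.0598]
```

Emit:
play_rows:
  commands:
    - [[0, 0, 0, 2, 0, 3.5, 6], [0, 0, 0, 4, -0.2, 7, 5], [0, 0, 0, 5.9, -0.5, 10.5, 4.5], [0, 0, 0, 5.9, -0.5, 13, 4.5], [0, 0, 0, 5.9, -0.5, 13.5, 4.5], [0, 0, 0, 5.9, -0.5, 13.5, 4.5]]

```text
clock: 7.45
tool_pos: [0.4936, 0.061, 0.1657]
orientation: [-179.9, -0.2, -179.9]
force: [1.6, 0.2, 0.5]
opening: 0.0473
gripper_force: 0.0
```

```bash
python3 dot.py .132 .493 .061 pics/pre50.png
```

```text
tcp [0.4936 0.061  0.1657] [-1.7990e+02 -1.6000e-01 -1.7992e+02] open 0.0473
circ [311.5 238.5  27.5] [0.4836 0.0577]
circ [318.5 242.5  21.8] [0.4864 0.0624]
circ [312.5 261.5  37.2] [0.5    0.0584]
circ [322.5 237.5  23.9] [0.4829 0.0651]
circ [325.5 263.5  33.8] [0.5014 0.0673]
circ [320.5 261.5  29.7] [0.5    0.0639]
circ [316.5 250.5  13.8] [0.4921 0.0611]
circ [330.5 259.5  29.4] [0.4985 0.0707]
circ [314.5 245.5  13.1] [0.4885 0.0597]
circ [307.5 249.5  19.4] [0.4914 0.055 ]
circ [322.5 247.5  15. ] [0.4899 0.0652]
circ [327.5 242.5  11. ] [0.4864 0.0685]
circ [313.5 254.5  12.2] [0.4949 0.059 ]
circ [330.5 249.5   9.6] [0.4913 0.0706]
circ [301.5 249.5  12.5] [0.4914 0.0509]
circ [305.5 242.5   8.8] [0.4864 0.0536]
circ [306.5 254.5   9.6] [0.4949 0.0543]
circ [322.5 254.5   9.6] [0.4949 0.0652]
circ [317.5 257.5   8. ] [0.4971 0.0618]
circ [333.5 254.5   6.9] [0.4949 0.0727]
dot [316.6 235.4] 26 [0.4814 0.0611]
dot [315.3 253.3] 79 [0.494  0.0602]
```

View pics/pre50.png

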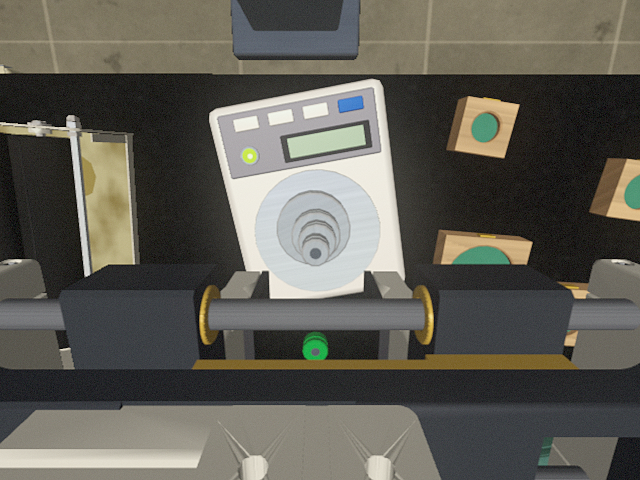

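Emit:
play_rows:
  commands:
    - [[0, 0, 0, 0, -0.07, 2.5, 4.5], [0, 0, 0, 0, -0.07, 4.3, 4.5], [0, 0, 0, 0, -0.07, 4.3, 4.5], [0, 0, 0, 0, -0.07, 4.3, 2.6], [0, 0, 0, 0, -0.07, 4.3, 2.2], [0, 0, 0, 0, -0.07, 4.3, 1], [0, 0, 0, 0, -0.07, 4.3, 1], [0, 0, 0, 0, -0.07, 4.3, 1]]

```text
clock: 8.17
tool_pos: [0.4945, 0.0602, 0.1248]
orientation: [180.0, 0.1, -180.0]
force: [0.0, 0.4, -0.5]
opening: 0.0169
gripper_force: 0.0
```

```bash
python3 dot.py .132 .493 .061 pics/grip50.png | grep -v circ
```

```text
tcp [0.4945 0.0602 0.1248] [ 1.7996e+02  9.0000e-02 -1.7998e+02] open 0.0169
dot [317.  255.9] 44 [0.4835 0.0605]
dot [316.  273.2] 130 [0.4937 0.06  ]
```

```bash
python3 -c "
from h import *
print(ctrl.get_obs()['opening'],ctrl.get_obs()['gripper_force'])
a=cv2.imread('pics/grip50.png')[170:340,200:440];cv2.imwrite('pics/g50c.png',cv2.resize(a,None,fx=3,fy=3))"
```

```text
0.014008474791733328 0.0
```

View pics/g50c.png

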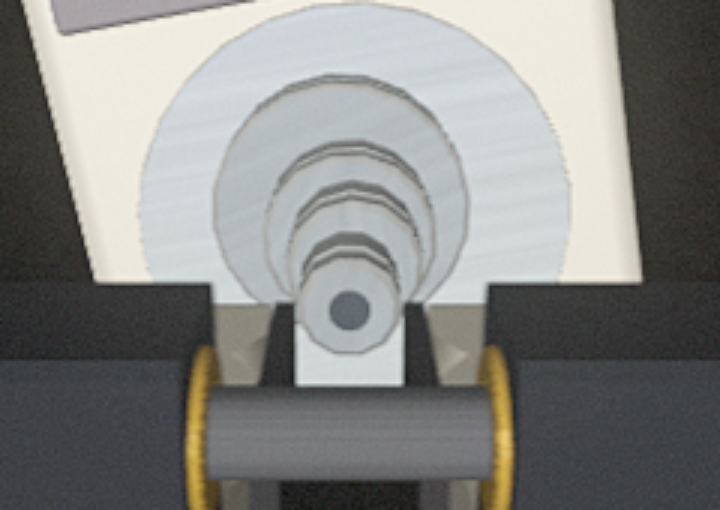

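```bash
python3 -c "
from h import *
s=ctrl.snapshot('wrist');o=ctrl.get_obs();print(o['opening'],o['gripper_force'],o['tool_pos'])
t=ctrl.snapshot('side');o=ctrl.get_obs();print(o['opening'],o['gripper_force'])
a=cv2.resize(s['color'][170:340,220:420],None,fx=2,fy=2);b=cv2.resize(t['color'][210:340,240:380],None,fx=2.7,fy=2.7)[:340]
a=cv2.resize(a,(400,340));print(b.shape)
cv2.imwrite('pics/g50d.png',np.hstack([a,b[:340]])[...,::-1])"
```

```text
0.011875790717263413 0.0 [0.49422081 0.06011981 0.12443719]
0.010835441924245038 0.0
(340, 378, 3)
```

View pics/g50d.png

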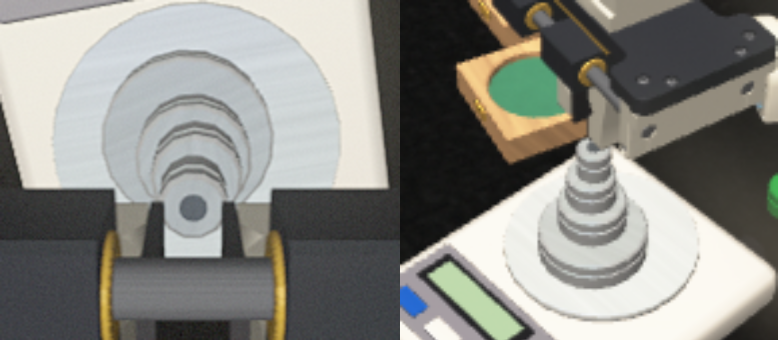

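Emit:
play_rows:
  commands:
    - [[0, 0, 0, 0, 0, 0, 4.5], [0, 0, 0, 0, 0, 0, 4.5], [0, 0, 0, 0, 0, 0, 4.5], [0, 0, 0, 0, 0, 0, 4.5], [0, 0, 0, 0, 0, 0, 4.5], [0, 0, 0, 0, 0, 0, 4.5], [0, 0, 0, 0, 0, 0.6, 4.5], [0, 0, 0, 0, 0, 1.3, 4.5]]

```text
clock: 8.98
tool_pos: [0.4942, 0.0601, 0.1107]
orientation: [180.0, 0.1, -180.0]
force: [1.1, 0.2, -1.0]
opening: 0.045
gripper_force: 0.0
```

```bash
python3 -c "
from h import *
o=ctrl.get_obs();print(o['opening'],o['force'],o['tool_pos'])
s=ctrl.snapshot('wrist')
t=ctrl.snapshot('side');print(t['camera_matrix'])
a=cv2.resize(s['color'][170:340,220:420],(400,340));b=cv2.resize(t['color'][210:340,240:380],None,fx=2.7,fy=2.7)[:340]
K=t['camera_matrix'];C=t['origin'];Rm=R.from_euler('xyz',t['rotation'],degrees=True).as_matrix()
for z in (0,.01,.02):
  for y in (-.0225,.0225):
    p=Rm.T@(np.array(o['tool_pos'])+[0,y,z]-C);p=K@p/p[2];p=(p[:2]-[240,210])*2.7+[400,0];print(z,y,np.round(p))
cv2.imwrite('pics/g50e.png',np.hstack([a,b])[...,::-1])"
```

```text
0.04495357467251805 [ 1.09602775  0.1785321  -0.98501852] [0.49424455 0.06013904 0.11071616]
[[498.56385684   0.         316.56383813]
 [  0.         498.56385684 234.52165002]
 [  0.           0.           1.        ]]
0 -0.0225 [614. 200.]
0 0.0225 [571. 152.]
0.01 -0.0225 [614. 187.]
0.01 0.0225 [571. 139.]
0.02 -0.0225 [614. 174.]
0.02 0.0225 [571. 126.]
```

View pics/g50e.png

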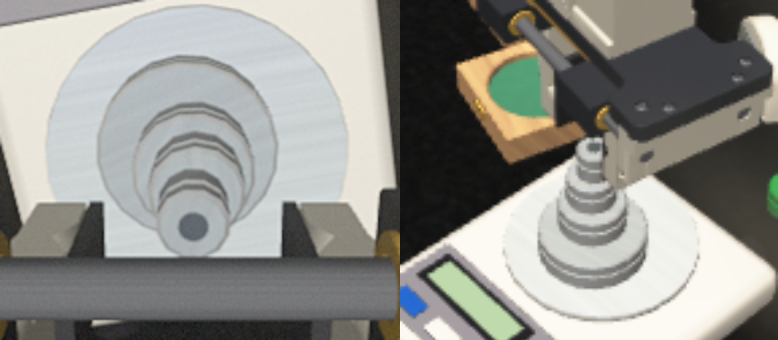

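Emit:
play_rows:
  commands:
    - [[0, 0, 0, 0, 0, 0, 3], [0, 0, 0, 0, 0, 0, 2], [0, 0, 0, 0, 0, 0, 1.4], [0, 0, 0, 0, 0, 0, 1], [0, 0, 0, 0, 0, 0, 1], [0, 0, 0, 0, 0, 0, 1], [0, 0, 0, 0, 0, 0, 1], [0, 0, 0, 0, 0, 0, 1]]

```text
clock: 9.75
tool_pos: [0.494, 0.06, 0.1109]
orientation: [180.0, 0.0, -180.0]
force: [0.7, 0.6, 0.3]
opening: 0.0102
gripper_force: 0.0
```

```bash
python3 dot.py .132 .493 .061 | grep -v circ
```

```text
tcp [0.494  0.06   0.1109] [ 1.8000e+02  1.0000e-02 -1.7999e+02] open 0.0102
dot [316.4 284. ] 154 [0.4938 0.06  ]
```

```bash
python3 -c "
from h import *
s=ctrl.snapshot('wrist')
t=ctrl.snapshot('side')
a=cv2.resize(s['color'][220:320,260:380],(400,333),interpolation=2);b=cv2.resize(t['color'][240:300,280:350],None,fx=5.5,fy=5.55,interpolation=2)
cv2.imwrite('pics/g50f.png',np.hstack([a,b])[...,::-1])"
```

```text
(no output)
```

View pics/g50f.png

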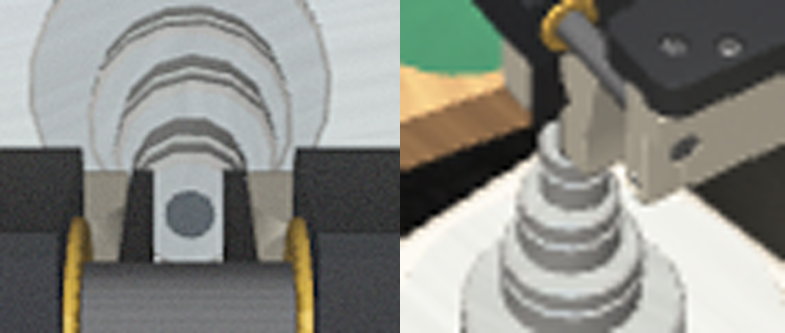

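Emit:
play_rows:
  commands:
    - [[0, 0, 0, 0, 0, 0, 4.5], [0, 0, 0, 0, 0, 0, 4.5], [0, 0, 0, 0, 0, 0, 4.5], [0, 0, 0, 0, 0, 0, 4.5], [0, 0, 0, 0, 0, 0, 4.5], [0, 0, 0, 0, 0, 0, 4.5], [0, 0, 0, 0, 0, 0.5, 4.5], [0, 0, 0, 0, 0, 1, 4.5]]

```text
clock: 10.57
tool_pos: [0.4941, 0.0601, 0.1007]
orientation: [180.0, 0.0, -180.0]
force: [0.4, 0.6, -0.1]
opening: 0.0449
gripper_force: 0.0
```

Emit:
play_rows:
  commands:
    - [[0, 0, 0, 0, 0, 0, 3], [0, 0, 0, 0, 0, 0, 2], [0, 0, 0, 0, 0, 0, 1.6], [0, 0, 0, 0, 0, 0, 1.6], [0, 0, 0, 0, 0, 0, 1.6], [0, 0, 0, 0, 0, 0, 1.6], [0, 0, 0, 0, 0, 0, 1.6]]

```text
clock: 11.15
tool_pos: [0.494, 0.06, 0.101]
orientation: [180.0, 0.0, -180.0]
force: [-0.6, 0.6, 0.4]
opening: 0.0183
gripper_force: 30.0
```

```bash
python3 dot.py .132 .493 .061 pics/g50g.png| grep -v circ; python3 -c "
from h import *
t=ctrl.snapshot('side');print(ctrl.get_obs()['gripper_force'])
a=cv2.resize(cv2.imread('pics/g50g.png')[220:320,260:380],(400,333),interpolation=2);b=cv2.resize(t['color'][240:300,280:350,::-1],None,fx=5.5,fy=5.55,interpolation=2)
cv2.imwrite('pics/g50h.png',np.hstack([a,b]))"
```

```text
tcp [0.494 0.06  0.101] [ 1.7999e+02  1.0000e-02 -1.7999e+02] open 0.0183
29.999941885471344
```

View pics/g50h.png

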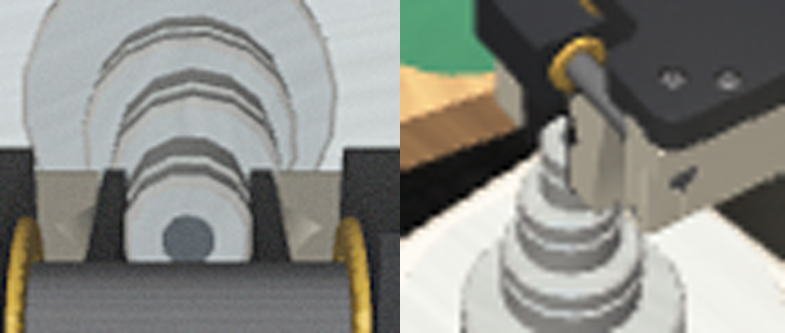

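Emit:
play_rows:
  commands:
    - [[0, 0, 0, 0, 0, -1.5, 1.6], [0, 0, 0, 0, 0, -4, 1.6], [0, 0, 0, 1, 1.5, -6, 1.6], [0, 0, 0, 2.9, 5, -6, 1.6], [0, 0, 0, 4.7, 8.5, -6, 1.6], [0, 0, 0, 6.6, 12, -6, 1.6], [0, 0, 0, 8.3, 15, -6, 1.6], [0, 0, 0, 8.9, 15.85, -6, 1.6]]

```text
clock: 11.92
tool_pos: [0.4034, 0.2215, 0.1612]
orientation: [179.9, 0.0, -179.9]
force: [1.2, -1.0, 0.5]
opening: 0.0184
gripper_force: 30.0
```

Emit:
play_rows:
  commands:
    - [[0, 0, 0, 0, 0, 0, 1.6], [0, 0, 0, 0, 0, 3, 1.6], [0, 0, 0, 0, 0, 6, 1.6], [0, 0, 0, 0, 0, 9, 1.6], [0, 0, 0, 0, 0, 12, 1.6], [0, 0, 0, 0, 0, 13.5, 1.6], [0, 0, 0, 0, 0, 13.5, 1.6], [0, 0, 0, 0, 0, 13.5, 1.6]]

```text
clock: 12.58
tool_pos: [0.405, 0.2174, 0.0255]
orientation: [-179.9, -0.1, 180.0]
force: [0.3, 0.9, -0.1]
opening: 0.0183
gripper_force: 30.0
```

```bash
python3 -c "
from h import *
o=ctrl.get_obs();s=ctrl.snapshot('wrist');print(o['tool_pos'],o['opening'],o['gripper_force'],o['force'])
print(ray(s,316.7,292,o['tool_pos'][2]+.031,o))
a=s['color'][200:320,240:400];cv2.imwrite('pics/p50.png',cv2.resize(a,None,fx=4,fy=4,interpolation=2)[...,::-1])"
```

```text
[0.4049563  0.21740628 0.02549764] 0.01830455713894135 30.000003576278687 [ 0.29078419  0.88234326 -0.07326863]
[0.4049018  0.21760789 0.05649764]
```

View pics/p50.png

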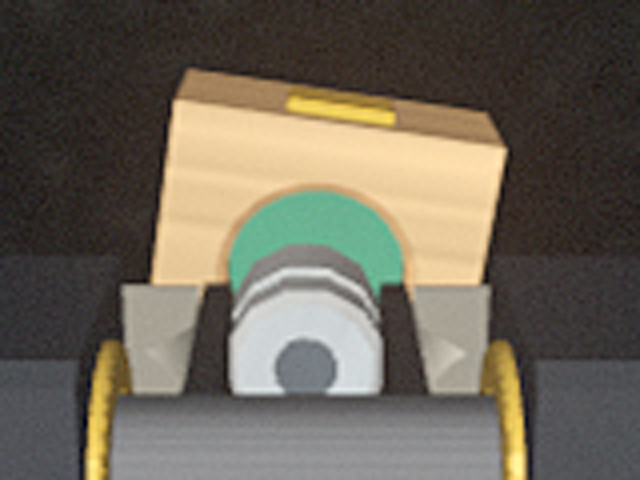

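Emit:
play_rows:
  commands:
    - [[0, 0, 0, 0, 0.15, 0, 1.6], [0, 0, 0, 0, 0.15, 1, 1.6], [0, 0, 0, 0, 0.15, 1.5, 1.6], [0, 0, 0, 0, 0.15, 1.8, 1.6], [0, 0, 0, 0, 0.15, 2.0, 1.6], [0, 0, 0, 0, 0.15, 2.0, 1.6], [0, 0, 0, 0, 0.15, 2.0, 1.6]]

```text
clock: 13.22
tool_pos: [0.405, 0.2201, 0.0061]
orientation: [180.0, 0.0, -180.0]
force: [-0.5, -0.3, -0.4]
opening: 0.0183
gripper_force: 30.0
```

Emit:
play_rows:
  commands:
    - [[0, 0, 0, 0, 0, 0.1, 1.6], [0, 0, 0, 0, 0, 0.1, 1.6], [0, 0, 0, 0, 0, 0.1, 1.6]]

```text
clock: 13.47
tool_pos: [0.405, 0.22, 0.005]
orientation: [180.0, 0.0, -180.0]
force: [0.2, 0.1, -0.5]
opening: 0.0182
gripper_force: 30.0
```

```bash
python3 -c "
from h import *
for i in range(3):
    o=ctrl.get_obs();s=ctrl.snapshot('wrist');print(o['tool_pos'],o['joint_pos'][:2],o['force'])
a=s['color'][200:320,240:400];cv2.imwrite('pics/p50b.png',cv2.resize(a,None,fx=4,fy=4,interpolation=2)[...,::-1])"
```

```text
[0.40496302 0.22004683 0.00500278] [53.11237451 14.04116622] [ 0.17587923  0.1495559  -0.48831999]
[0.4049286  0.2200035  0.00494268] [53.11062335 14.04696054] [ 0.36978846 -0.75053399 -0.39718465]
[0.40492064 0.2199914  0.00494268] [53.11049157 14.04612906] [ 0.22716491  0.2026783  -0.49896331]
```

View pics/p50b.png

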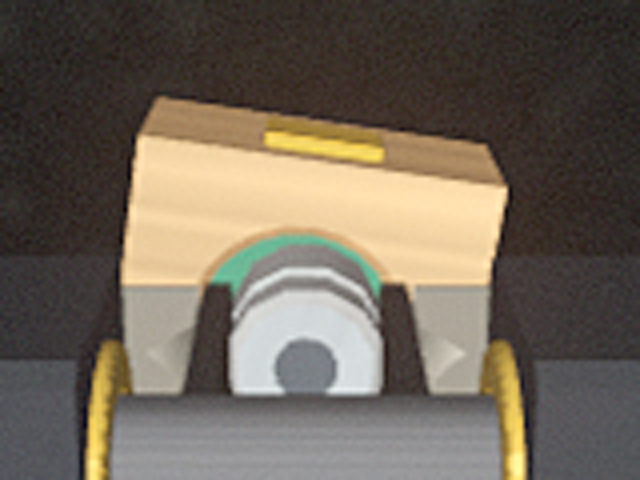

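Emit:
play_rows:
  commands:
    - [[0, 0, 0, 0, -0.14, 0, 1.6], [0, 0, 0, 0, -0.14, 0.05, 1.6], [0, 0, 0, 0, -0.14, 0.08, 1.6], [0, 0, 0, 0, -0.14, 0.08, 1.6], [0, 0, 0, 0, -0.14, 0.08, 1.6]]

```text
clock: 14.03
tool_pos: [0.4049, 0.2185, 0.004]
orientation: [-180.0, -0.0, -180.0]
force: [-0.4, -0.2, -0.3]
opening: 0.0182
gripper_force: 30.0
```

Emit:
play_rows:
  commands:
    - [[0, 0, 0, 0, 0, 0, 2.2], [0, 0, 0, 0, 0, 0, 3], [0, 0, 0, 0, 0, 0, 3.5], [0, 0, 0, 0, 0, 0, 4], [0, 0, 0, 0, 0, 0, 4], [0, 0, 0, 0, 0, 0, 4]]

```text
clock: 14.53
tool_pos: [0.4049, 0.2186, 0.0041]
orientation: [180.0, 0.0, -180.0]
force: [-0.1, 0.2, 0.4]
opening: 0.0393
gripper_force: 0.0
```

Emit:
play_rows:
  commands:
    - [[0, 0, 0, 0, 0, -1, 4], [0, 0, 0, 0, 0, -4, 4], [0, 0, 0, 0, 0, -8, 4], [0, 0, 0, 0, 0, -12, 4], [0, 0, 0, 0, 0, -14, 4], [0, 0, 0, 0, 0, -14, 4], [0, 0, 0, 0, 0, -14, 4]]

```text
clock: 15.12
tool_pos: [0.4054, 0.2193, 0.1455]
orientation: [179.8, 0.1, -180.0]
force: [0.1, -0.1, -1.0]
opening: 0.0398
gripper_force: 0.0
```

```bash
python3 dot.py .035 .405 .2185 pics/r50.png| grep -v circ; python3 dot.py .035 .405 .2185 |grep dot
```

```text
tcp [0.4054 0.2193 0.1455] [ 1.7983e+02  1.2000e-01 -1.7999e+02] open 0.0398
dot [314.3 225.9] 17 [0.4048 0.2179]
dot [315.6 227.4] 16 [0.4051 0.2181]
```

Emit:
play_rows:
  commands:
    - [[0, 0, 0, -1.9, -3.5, 0, 5], [0, 0, 0, -3.8, -7, 0, 5], [0, 0, 0, -5.7, -10.5, 0, 5], [0, 0, 0, -7.6, -14, 0, 5], [0, 0, 0, -8.9, -15.85, 0, 5], [0, 0, 0, -8.9, -15.85, 0, 5], [0, 0, 0, -8.9, -15.85, 0, 5], [0, 0, 0, -8.9, -15.85, 0, 5]]

```text
clock: 15.88
tool_pos: [0.4932, 0.0597, 0.1428]
orientation: [-179.9, -0.1, 180.0]
force: [-0.1, -0.2, -0.4]
opening: 0.0499
gripper_force: 0.0
```

Emit:
play_rows:
  commands:
    - [[0, 0, 0, 0, 0, 0, 5], [0, 0, 0, 0, 0, 0, 5]]

```text
clock: 16.05
tool_pos: [0.4934, 0.0608, 0.1438]
orientation: [-180.0, -0.0, -179.9]
force: [-0.0, -0.8, -0.2]
opening: 0.0499
gripper_force: 0.0
```

```bash
python3 dot.py .112 .493 .061 pics/pre100.png
```

```text
tcp [0.4934 0.0608 0.1438] [-1.7999e+02 -3.0000e-02 -1.7991e+02] open 0.0499
circ [315.5 239.5  26.6] [0.4837 0.0602]
circ [317.5 248.5  21. ] [0.49   0.0616]
circ [330.5 261.5  37.2] [0.4992 0.0705]
circ [322.5 261.5  44.9] [0.4992 0.065 ]
circ [320.5 243.5  26.7] [0.4865 0.0636]
circ [308.5 243.5  29.1] [0.4865 0.0555]
circ [321.5 251.5  23. ] [0.4921 0.0643]
circ [321.5 266.5  36.1] [0.5029 0.0644]
circ [317.5 254.5  23.5] [0.4942 0.0616]
circ [326.5 243.5  23.9] [0.4865 0.0676]
circ [310.5 251.5  21.6] [0.4921 0.0569]
circ [303.5 249.5  21.6] [0.4907 0.0521]
circ [326.5 253.5  16.1] [0.4935 0.0677]
circ [307.5 256.5  16.9] [0.4957 0.0548]
circ [312.5 257.5  15.9] [0.4964 0.0582]
circ [333.5 247.5  15.5] [0.4892 0.0724]
circ [308.5 263.5   9.6] [0.5007 0.0555]
circ [313.5 263.5   9.6] [0.5007 0.0589]
circ [303.5 262.5   9.4] [0.5    0.0521]
dot [316.9 252. ] 136 [0.4924 0.0612]
```

```bash
python3 -c "
from h import *
a=cv2.imread('pics/pre100.png')[170:300,240:400];b=cv2.imread('pics/r50.png')[160:290,240:400]
cv2.imwrite('pics/a100.png',cv2.resize(np.hstack([a,b]),None,fx=2.5,fy=2.5,interpolation=2))"
```

```text
(no output)
```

View pics/a100.png

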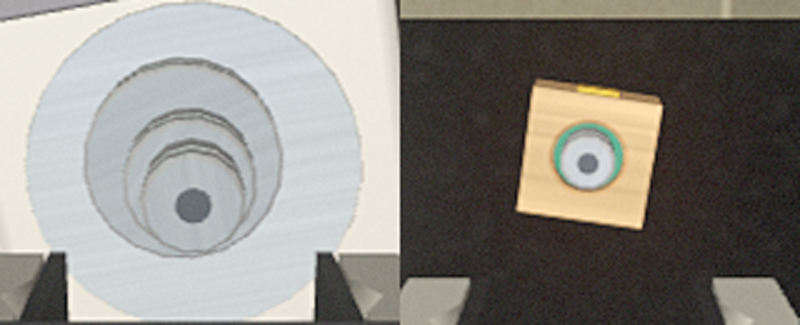

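Emit:
play_rows:
  commands:
    - [[0, 0, 0, 0.1, 0.1, 3, 5], [0, 0, 0, 0.1, 0.1, 5.5, 5], [0, 0, 0, 0.1, 0.1, 6.3, 5], [0, 0, 0, 0.1, 0.1, 6.3, 5], [0, 0, 0, 0.1, 0.1, 6.3, 5]]

```text
clock: 16.52
tool_pos: [0.4931, 0.0614, 0.0816]
orientation: [-180.0, -0.0, -179.9]
force: [-0.7, -0.1, 0.4]
opening: 0.0502
gripper_force: 0.0
```

Emit:
play_rows:
  commands:
    - [[0, 0, 0, 0, 0, 0, 4], [0, 0, 0, 0, 0, 0, 3.2], [0, 0, 0, 0, 0, 0, 2.4], [0, 0, 0, 0, 0, 0, 2.4], [0, 0, 0, 0, 0, 0, 2.4], [0, 0, 0, 0, 0, 0, 2.4]]

```text
clock: 17.02
tool_pos: [0.4934, 0.0613, 0.0818]
orientation: [180.0, 0.1, -180.0]
force: [-0.7, 0.6, 6.0]
opening: 0.0278
gripper_force: 30.0
```

```bash
python3 dot.py .112 .493 .061| grep -v circ
```

```text
tcp [0.4934 0.0613 0.0818] [ 1.7997e+02  7.0000e-02 -1.7998e+02] open 0.0278
```

Emit:
play_rows:
  commands:
    - [[0, 0, 0, 0, 0, -1, 2.4], [0, 0, 0, 0, 0, -3, 2.4], [0, 0, 0, 0, 0, -6, 2.4], [0, 0, 0, 0.3, 3.5, -6, 2.4], [0, 0, 0, 0.6, 7, -6, 2.4], [0, 0, 0, 0.9, 10.5, -6, 2.4], [0, 0, 0, 1.2, 14, -6, 2.4], [0, 0, 0, 1.5, 17.5, -6, 2.4]]

```text
clock: 17.73
tool_pos: [0.4774, 0.2374, 0.1418]
orientation: [180.0, 0.0, 180.0]
force: [0.9, 0.6, -0.7]
opening: 0.0275
gripper_force: 30.0
```

Emit:
play_rows:
  commands:
    - [[0, 0, 0, 0.3, 3.5, 0, 2.4], [0, 0, 0, 0.6, 7, 0, 2.4], [0, 0, 0, 0.9, 10.5, 0, 2.4], [0, 0, 0, 1.2, 13.5, 0, 2.4], [0, 0, 0, 1.3, 14.4, 2, 2.4], [0, 0, 0, 1.3, 14.4, 5.5, 2.4], [0, 0, 0, 1.3, 14.4, 9, 2.4], [0, 0, 0, 1.3, 14.4, 11, 2.4]]

```text
clock: 18.4
tool_pos: [0.4632, 0.3788, 0.0279]
orientation: [-179.8, -0.2, -180.0]
force: [-0.3, -0.8, -0.8]
opening: 0.0271
gripper_force: 30.0
```

Emit:
play_rows:
  commands:
    - [[0, 0, 0, 0, 0, 0, 2.4], [0, 0, 0, 0, 0, 0, 2.4], [0, 0, 0, 0, 0, 0, 2.4]]

```text
clock: 18.65
tool_pos: [0.4657, 0.3809, 0.0328]
orientation: [179.9, 0.1, -180.0]
force: [1.0, 0.3, -1.1]
opening: 0.0274
gripper_force: 30.0
```

```bash
python3 tour.py p100
```

```text
[0.4657 0.3809 0.0328] [ 1.7993e+02  8.0000e-02 -1.7997e+02]
[ 44. 179.] [0.4147 0.2214] circ 411.1 220.7 18.7
[314. 248.] [0.4569 0.3797] circ 464.5 379.9 34.9
[ 89. 357.] [0.5342 0.2265] circ 534.6 225.7 40.0
```

Emit:
play_rows:
  commands:
    - [[0, 0, 0, 0.03, -0.06, 1, 2.4], [0, 0, 0, 0.03, -0.06, 1.8, 2.4], [0, 0, 0, 0.03, -0.06, 2.3, 2.4], [0, 0, 0, 0.03, -0.06, 2.55, 2.4], [0, 0, 0, 0.03, -0.06, 2.65, 2.4], [0, 0, 0, 0.03, -0.06, 2.65, 2.4], [0, 0, 0, 0.03, -0.06, 2.65, 2.4]]

```text
clock: 19.28
tool_pos: [0.4645, 0.3791, 0.0049]
orientation: [-180.0, -0.0, -180.0]
force: [-1.3, -2.3, 4.8]
opening: 0.0274
gripper_force: 30.0
```

```bash
python3 tour.py p100b; python3 -c "
from h import *
o=ctrl.get_obs();print(o['tool_pos'],o['force'])"
```

```text
[0.4645 0.3791 0.0049] [-1.7997e+02 -1.0000e-02 -1.7998e+02]
[0.46447057 0.37916826 0.00485761] [-2.32529664 -2.3566788   4.53862528]
```

Emit:
play_rows:
  commands:
    - [[0, 0, 0, 0, 0, 0, 3], [0, 0, 0, 0, 0, 0, 3.8], [0, 0, 0, 0, 0, 0, 4.6], [0, 0, 0, 0, 0, 0, 4.6], [0, 0, 0, 0, 0, 0, 4.6], [0, 0, 0, 0, 0, 0, 4.6]]

```text
clock: 19.83
tool_pos: [0.4646, 0.3795, 0.0044]
orientation: [-180.0, -0.0, -180.0]
force: [0.7, -0.2, 0.4]
opening: 0.0456
gripper_force: 0.0
```

Emit:
play_rows:
  commands:
    - [[0, 0, 0, 0, 0, -1, 4.6], [0, 0, 0, 0, 0, -4, 5], [0, 0, 0, 0, 0, -8, 6], [0, 0, 0, 0, 0, -12, 6], [0, 0, 0, 0, 0, -13, 6], [0, 0, 0, 0, 0, -13, 6], [0, 0, 0, 0, 0, -13, 6], [0, 0, 0, 0, 0, -13, 6]]

```text
clock: 20.5
tool_pos: [0.4642, 0.3791, 0.1343]
orientation: [-180.0, -0.0, 180.0]
force: [-0.1, 0.2, -0.6]
opening: 0.0599
gripper_force: 0.0
```

```bash
python3 dot.py .035 .4642 .380 pics/r100.png| grep -v circ;python3 tour.py r100
```

```text
tcp [0.4642 0.3791 0.1343] [-1.7999e+02 -3.0000e-02  1.8000e+02] open 0.0599
dot [316.2 228.9] 69 [0.4634 0.3791]
[0.464  0.3789 0.1338] [-1.7993e+02 -6.0000e-02 -1.8000e+02]
[268. 350.] [0.5936 0.3301] circ 600.0 330.1 44.3
```

Emit:
play_rows:
  commands:
    - [[0, 0, 0, -0.4, -4, 0, 6], [0, 0, 0, -0.8, -8, 0, 6], [0, 0, 0, -1.2, -12, 0, 6], [0, 0, 0, -1.6, -16, 0, 6], [0, 0, 0, -2, -20, 0, 6], [0, 0, 0, -2.4, -24, 0, 6], [0, 0, 0, -2.7, -28, 0, 6], [0, 0, 0, -2.85, -31.8, 0, 6]]

```text
clock: 21.27
tool_pos: [0.4925, 0.0592, 0.1337]
orientation: [-179.9, -0.1, -180.0]
force: [1.1, -0.3, -1.2]
opening: 0.0602
gripper_force: 0.0
```

Emit:
play_rows:
  commands:
    - [[0, 0, 0, 0, 0, 0, 6], [0, 0, 0, 0, 0, 0, 6], [0, 0, 0, 0, 0, 0, 6], [0, 0, 0, 0, 0, 0, 6]]

```text
clock: 21.6
tool_pos: [0.4931, 0.0621, 0.1341]
orientation: [-180.0, -0.0, -180.0]
force: [0.1, 0.9, -0.9]
opening: 0.06
gripper_force: 0.0
```

```bash
python3 dot.py .092 .492 .061 pics/pre200.png | grep -v circ
```

```text
tcp [0.4931 0.0621 0.1341] [-1.7998e+02 -4.0000e-02 -1.7995e+02] open 0.06
dot [313.6 248.4] 123 [0.4928 0.0602]
```

Emit:
play_rows:
  commands:
    - [[0, 0, 0, 0, -0.18, 3, 6], [0, 0, 0, 0, -0.18, 6, 6], [0, 0, 0, 0, -0.18, 7.3, 6], [0, 0, 0, 0, -0.18, 7.3, 6], [0, 0, 0, 0, -0.18, 7.3, 6]]

```text
clock: 22.07
tool_pos: [0.4929, 0.0604, 0.0612]
orientation: [-179.9, -0.1, -179.9]
force: [0.4, -0.1, 0.4]
opening: 0.06
gripper_force: 0.0
```

Emit:
play_rows:
  commands:
    - [[0, 0, 0, 0, 0, 0, 5], [0, 0, 0, 0, 0, 0, 4.4], [0, 0, 0, 0, 0, 0, 3.5], [0, 0, 0, 0, 0, 0, 3.5], [0, 0, 0, 0, 0, 0, 3.5], [0, 0, 0, 0, 0, 0, 3.5]]

```text
clock: 22.57
tool_pos: [0.4938, 0.0601, 0.0625]
orientation: [180.0, 0.1, -180.0]
force: [-1.9, 3.1, 5.9]
opening: 0.0383
gripper_force: 30.0
```

```bash
python3 dot.py .092 .492 .061 | grep -v circ
```

```text
tcp [0.4938 0.0601 0.0625] [ 1.7995e+02  9.0000e-02 -1.7998e+02] open 0.0383
```

Emit:
play_rows:
  commands:
    - [[0, 0, 0, 0, 0, -1, 3.5], [0, 0, 0, 0, 0, -3, 3.5], [0, 0, 0, 0, 0, -6, 3.5], [0, 0, 0, -1.4, 3.5, -7, 3.5], [0, 0, 0, -2.8, 7, -7, 3.5], [0, 0, 0, -4.2, 10.5, -7, 3.5], [0, 0, 0, -5.6, 14, -7, 3.5], [0, 0, 0, -6.8, 17, -7, 3.5]]

```text
clock: 23.28
tool_pos: [0.5616, 0.2316, 0.1321]
orientation: [180.0, 0.0, -180.0]
force: [0.6, -0.1, -2.3]
opening: 0.0384
gripper_force: 30.0
```

Emit:
play_rows:
  commands:
    - [[0, 0, 0, -1.4, 3.5, 0, 3.5], [0, 0, 0, -2.8, 7, 0, 3.5], [0, 0, 0, -3.7, 9, 0, 3.5], [0, 0, 0, -3.97, 10.04, 2.5, 3.5], [0, 0, 0, -3.97, 10.04, 6, 3.5], [0, 0, 0, -3.97, 10.04, 9, 3.5], [0, 0, 0, -3.97, 10.04, 10, 3.5], [0, 0, 0, -3.97, 10.04, 10, 3.5]]

```text
clock: 23.95
tool_pos: [0.5988, 0.3282, 0.0284]
orientation: [-179.7, -0.3, 180.0]
force: [0.1, -0.8, -1.6]
opening: 0.0383
gripper_force: 30.0
```

Emit:
play_rows:
  commands:
    - [[0, 0, 0, 0, 0, 0, 3.5], [0, 0, 0, 0, 0, 0, 3.5], [0, 0, 0, 0, 0, 0, 3.5], [0, 0, 0, 0, 0, 0, 3.5]]

```text
clock: 24.28
tool_pos: [0.6017, 0.3308, 0.0338]
orientation: [179.9, 0.1, -180.0]
force: [-0.8, -0.5, -2.0]
opening: 0.0385
gripper_force: 30.0
```

```bash
python3 tour.py p200; python3 dot.py .064 .6 .33 |grep dot
```

```text
[0.6017 0.3308 0.0338] [ 1.7988e+02  1.4000e-01 -1.7999e+02]
[411.  35.] [0.4747 0.3809] circ 465.5 379.7 34.5
[150. 185.] [0.5543 0.2324] circ 555.6 233.3 69.6
[315. 241.] [0.5881 0.3301] circ 600.1 330.3 45.9
```

Emit:
play_rows:
  commands:
    - [[0, 0, 0, 0, 0, 1, 3.5], [0, 0, 0, 0, 0, 1.8, 3.5], [0, 0, 0, 0, 0, 2.3, 3.5], [0, 0, 0, 0, 0, 2.5, 3.5], [0, 0, 0, 0, 0, 2.6, 3.5], [0, 0, 0, 0, 0, 2.6, 3.5], [0, 0, 0, 0, 0, 2.6, 3.5]]

```text
clock: 24.97
tool_pos: [0.6005, 0.3297, 0.0056]
orientation: [-180.0, -0.0, -180.0]
force: [-2.4, -1.6, 2.9]
opening: 0.0384
gripper_force: 30.0
```

```bash
python3 -c "
from h import *
o=ctrl.get_obs();print(o['tool_pos'],o['force'],o['moment'],o['opening'])"
```

```text
[0.60051783 0.32971643 0.00556631] [-2.41300537 -1.60336078  2.93855547] [-0.60769089  0.78953506 -0.04599622] 0.03840534024954284
```

Contact with the floor at the expected height; release.

Emit:
play_rows:
  commands:
    - [[0, 0, 0, 0, 0, 0, 4], [0, 0, 0, 0, 0, 0, 4.8], [0, 0, 0, 0, 0, 0, 5.6], [0, 0, 0, 0, 0, 0, 5.6], [0, 0, 0, 0, 0, 0, 5.6], [0, 0, 0, 0, 0, 0, 5.6]]

```text
clock: 25.47
tool_pos: [0.6009, 0.3302, 0.0054]
orientation: [180.0, 0.0, -180.0]
force: [0.2, -1.0, -0.0]
opening: 0.056
gripper_force: 0.0
```

Emit:
play_rows:
  commands:
    - [[0, 0, 0, 0, 0, -1, 5.6], [0, 0, 0, 0, 0, -4, 6], [0, 0, 0, 0, 0, -8, 7], [0, 0, 0, 0, 0, -12, 8.7], [0, 0, 0, 0, 0, -12, 8.7], [0, 0, 0, 0, 0, -12, 8.7], [0, 0, 0, 0, 0, -12, 8.7], [0, 0, 0, 0, 0, -12, 8.7]]

```text
clock: 26.13
tool_pos: [0.6002, 0.3296, 0.1248]
orientation: [-180.0, -0.1, 180.0]
force: [0.6, -0.3, 0.3]
opening: 0.0866
gripper_force: 0.0
```

```bash
python3 dot.py .035 .6005 .3305 | grep -v circ
```

```text
tcp [0.6002 0.3296 0.1248] [-1.7996e+02 -7.0000e-02  1.8000e+02] open 0.0866
dot [316.2 231.9] 90 [0.5997 0.3296]
```

Emit:
play_rows:
  commands:
    - [[0, 0, 0, 1.6, -3.8, 0, 8.7], [0, 0, 0, 3.2, -7.6, 0, 8.7], [0, 0, 0, 4.8, -11.4, 0, 8.7], [0, 0, 0, 6.4, -15.2, 0, 8.7], [0, 0, 0, 8, -19, 0, 8.7], [0, 0, 0, 9.4, -22.8, 0, 8.7], [0, 0, 0, 10.7, -26.5, 0, 8.7], [0, 0, 0, 10.9, -27.0, 0, 8.7]]

```text
clock: 26.85
tool_pos: [0.4881, 0.0555, 0.1246]
orientation: [-179.9, -0.2, 179.9]
force: [-0.4, 0.6, -0.1]
opening: 0.0871
gripper_force: 0.0
```

Emit:
play_rows:
  commands:
    - [[0, 0, 0, 0, 0, 0, 8.7], [0, 0, 0, 0, 0, 0, 8.7], [0, 0, 0, 0, 0, 0, 8.7], [0, 0, 0, 0, 0, 0, 8.7], [0, 0, 0, 0, 0, 0, 8.7], [0, 0, 0, 0, 0, 0, 8.7]]

```text
clock: 27.35
tool_pos: [0.492, 0.0608, 0.1252]
orientation: [-180.0, -0.0, -179.9]
force: [-0.5, 0.1, 0.4]
opening: 0.0868
gripper_force: 0.0
```

```bash
python3 dot.py .072 .492 .061 pics/pre500.png | grep -v circ;python3 dot.py .072 .492 .061 pics/pre500.png | grep -v circ
```

```text
tcp [0.492  0.0608 0.1252] [-1.7998e+02 -3.0000e-02 -1.7993e+02] open 0.0868
dot [312.5 244.4] 117 [0.4919 0.058 ]
tcp [0.4919 0.0606 0.1253] [-1.7999e+02 -3.0000e-02 -1.7994e+02] open 0.0869
dot [312.7 244.3] 116 [0.4918 0.058 ]
```

Emit:
play_rows:
  commands:
    - [[0, 0, 0, 0, -0.25, 3, 8.7], [0, 0, 0, 0, -0.25, 6, 8.7], [0, 0, 0, 0, -0.25, 7.6, 8.7], [0, 0, 0, 0, -0.25, 8.4, 8.7], [0, 0, 0, 0, -0.25, 8.4, 8.7], [0, 0, 0, 0, -0.25, 8.4, 8.7]]

```text
clock: 27.95
tool_pos: [0.4922, 0.0577, 0.0419]
orientation: [-180.0, -0.0, -180.0]
force: [0.9, 0.2, 1.0]
opening: 0.0871
gripper_force: 0.0
```

Emit:
play_rows:
  commands:
    - [[0, 0, 0, 0, 0, 0, 7.5], [0, 0, 0, 0, 0, 0, 6.8], [0, 0, 0, 0, 0, 0, 6], [0, 0, 0, 0, 0, 0, 5.9], [0, 0, 0, 0, 0, 0, 5.9], [0, 0, 0, 0, 0, 0, 5.9], [0, 0, 0, 0, 0, 0, 5.9]]

```text
clock: 28.53
tool_pos: [0.4923, 0.0579, 0.0422]
orientation: [180.0, 0.1, -180.0]
force: [-1.7, 1.7, 5.8]
opening: 0.0629
gripper_force: 30.0
```

```bash
python3 -c "
from h import *
o=ctrl.get_obs();print(o['tool_pos'],o['force'],o['moment'],o['opening'])"
```

```text
[0.49226446 0.05785814 0.04222422] [-1.67494986  1.73711768  5.77792539] [ 0.54385485  0.57995195 -0.05562385] 0.06291337212903962
```

Emit:
play_rows:
  commands:
    - [[0, 0, 0, 0, 0, -0.5, 5.9], [0, 0, 0, 0, 0, -1.5, 5.9], [0, 0, 0, 0, 0, -3, 5.9], [0, 0, 0, 0, 0, -5, 5.9], [0, 0, 0, 0, 0, -6, 5.9], [0, 0, 0, 0, 0, -6, 5.9]]

```text
clock: 29.03
tool_pos: [0.4929, 0.058, 0.1035]
orientation: [179.9, 0.2, -180.0]
force: [0.4, 0.5, -5.3]
opening: 0.0625
gripper_force: 30.0
```

Emit:
play_rows:
  commands:
    - [[0, 0, 0, -0.7, 2, 0, 5.9], [0, 0, 0, -1.7, 4.7, 0, 5.9], [0, 0, 0, -2.7, 7.4, 0, 5.9], [0, 0, 0, -3.7, 10.1, 0, 5.9], [0, 0, 0, -4.7, 12.8, 0, 5.9], [0, 0, 0, -5.6, 15.3, 0, 5.9], [0, 0, 0, -6.1, 16.9, 0, 5.9], [0, 0, 0, -6.34, 17.4, 0, 5.9]]

```text
clock: 29.7
tool_pos: [0.5552, 0.2337, 0.0998]
orientation: [-180.0, -0.1, -179.9]
force: [0.7, 0.2, -4.9]
opening: 0.0622
gripper_force: 30.0
```

Emit:
play_rows:
  commands:
    - [[0, 0, 0, 0, 0, 1.5, 5.9], [0, 0, 0, 0, 0, 3.5, 5.9], [0, 0, 0, 0, 0, 5.5, 5.9], [0, 0, 0, 0, 0, 6.8, 5.9], [0, 0, 0, 0, 0, 7.1, 5.9], [0, 0, 0, 0, 0, 7.1, 5.9], [0, 0, 0, 0, 0, 7.1, 5.9], [0, 0, 0, 0, 0, 7.1, 5.9]]

```text
clock: 30.37
tool_pos: [0.5558, 0.2318, 0.0316]
orientation: [180.0, 0.1, -180.0]
force: [0.5, -0.1, -4.7]
opening: 0.0628
gripper_force: 30.0
```

```bash
python3 tour.py p500; python3 -c "
from h import *
o=ctrl.get_obs();print(o['tool_pos'],o['force'],o['opening'],o['gripper_force'])"
```

```text
[0.5558 0.2318 0.0316] [ 1.7995e+02  7.0000e-02 -1.7999e+02]
[290.   4.] [0.4152 0.2182] circ 413.5 218.4 19.0
[578. 133.] [0.4785 0.3791] circ 473.7 378.3 25.6
[319. 224.] [0.5311 0.2333] circ 550.9 232.0 68.8
[0.55583475 0.23190628 0.03167873] [ 0.06099739  0.20053137 -4.2166898 ] 0.062232560629478004 29.99788910150528
```

Emit:
play_rows:
  commands:
    - [[0, 0, 0, 0, 0, 1, 5.9], [0, 0, 0, 0, 0, 1.8, 5.9], [0, 0, 0, 0, 0, 2.2, 5.9], [0, 0, 0, 0, 0, 2.45, 5.9], [0, 0, 0, 0, 0, 2.6, 5.9], [0, 0, 0, 0, 0, 2.6, 5.9], [0, 0, 0, 0, 0, 2.6, 5.9]]

```text
clock: 31.0
tool_pos: [0.5549, 0.2312, 0.0053]
orientation: [-180.0, -0.0, -180.0]
force: [-4.5, -1.5, 5.5]
opening: 0.0626
gripper_force: 30.0
```

```bash
python3 -c "
from h import *
o=ctrl.get_obs();print(o['tool_pos'],o['force'],o['opening'],o['gripper_force'])"
```

```text
[0.55486486 0.23116042 0.00525192] [-4.53286417 -1.45798852  5.52143574] 0.06260413576153584 30.000907480716705
```

Emit:
play_rows:
  commands:
    - [[0, 0, 0, 0, 0, 0, 6.6], [0, 0, 0, 0, 0, 0, 7.4], [0, 0, 0, 0, 0, 0, 8.2], [0, 0, 0, 0, 0, 0, 8.2], [0, 0, 0, 0, 0, 0, 8.2], [0, 0, 0, 0, 0, 0, 8.2]]

```text
clock: 31.5
tool_pos: [0.5554, 0.2317, 0.0046]
orientation: [180.0, 0.0, -180.0]
force: [-0.6, -0.1, -0.0]
opening: 0.0821
gripper_force: 0.0
```

Emit:
play_rows:
  commands:
    - [[0, 0, 0, 0, 0, -1, 8.2], [0, 0, 0, 0, 0, -4, 8.2], [0, 0, 0, 0, 0, -8, 8.2], [0, 0, 0, 0, 0, -12, 8.2], [0, 0, 0, -4, 0, -16, 8.2], [0, 0, 0, -7, 0, -20, 8.2], [0, 0, 0, -7, 0, -22, 8.2], [0, 0, 0, -7, 0, -22, 8.2]]

```text
clock: 32.17
tool_pos: [0.6309, 0.2324, 0.2338]
orientation: [179.8, 0.7, -180.0]
force: [0.8, -0.0, 1.0]
opening: 0.0819
gripper_force: 0.0
```

Emit:
play_rows:
  commands:
    - [[0, 0, 0, 0, 0, 0, 8.2], [0, 0, 0, 0, 0, 0, 8.2], [0, 0, 0, 0, 0, 0, 8.2], [0, 0, 0, 0, 0, 0, 8.2]]

```text
clock: 32.5
tool_pos: [0.6242, 0.2313, 0.2235]
orientation: [-179.9, -0.1, -180.0]
force: [-0.7, 0.3, -0.7]
opening: 0.0819
gripper_force: 0.0
```

```bash
python3 dot.py .035 .555 .232 pics/fin.png | grep -v circ; for p in ".405 .2185" ".4642 .380" ".6005 .3305"; do python3 dot.py .035 $p | grep dot; done; python3 -c "
from h import *
s=ctrl.snapshot('top');
for d in ctrl.find_in(s,'timer')[:1]: print(d)
a=cv2.imread('pics/fin.png');cv2.imwrite('pics/final.png',a[:330])"
```

```text
tcp [0.6242 0.2313 0.2235] [-1.7994e+02 -1.0000e-01 -1.7997e+02] open 0.0819
dot [316.3 147. ] 56 [0.5541 0.2312]
dot [463.3  52.7] 74 [0.4626 0.3792]
dot [404.6 188.5] 50 [0.5992 0.3298]
```

View pics/final.png

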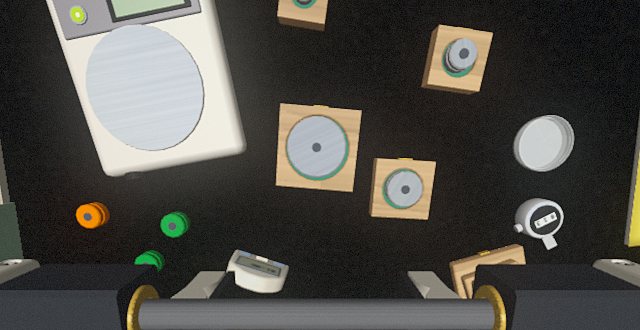

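All four weights sit centred in their wells (500 g at pixel (316,147), 200 g at (405,189), 100 g at (462,54), 50 g at the top edge). The pan is empty, and the timer still stands at (257,270).

```bash
python3 -c "
from plant import ctrl
print(ctrl.close_job())"
```

```text
the job is handed in; nothing more can be done
None
```

All four weights sit in their own cases within about 2 mm of the well centres, the timer was not touched and still stands, and the job is handed in at about 33 s; the hand-in returned no verdict.

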